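# Stack a mechanical seal on the test shaft

### The job

Assemble the pump seal on the slim upright shaft of the test plate, in this order: the lugged steel gland plate first, flat on the test plate with its hub up, then the white ceramic seat fully home in the recess in the gland's hub, then the black carbon ring flat on the seat, and last the dark steel drive collar flat on the carbon. The ceramic and carbon rings are brittle: set them down, never let them drop. Leave the brass bush, the tape roll, the brass coupling and the blue tin standing where they are, and let go of the finished stack.

Things in the scene. Friction and masses are not known exactly. Their poses are not given: they have to be found in the camera images.
- test_plate: Target, fixed: aluminium disc, diameter 110, 16 thick, with a thin black sealing ring; from its centre rises the SLIM steel shaft, diameter 26, its top 84 above the bench, last 6 mm tapered to diameter 16. Origin: centre of the disc's underside on the bench; z up the shaft. The seal parts' bores (34) clear the shaft by 4 mm all round; the finished stack's top is 92 above the bench.
- large_plate: Not used: a second fixed test plate, same disc (diameter 110, 16 thick) but with a THICK shaft of diameter 44, 84 tall from the bench, too thick for the seal parts. Origin: centre of its underside on the bench; z up.
- gland: Loose, bright steel gland plate: eight lugs 8 thick, diameter 102 over them, around a round hub of diameter 64 rising to 28. In the hub's top a recess, diameter 55, 8 deep, its floor 20 above the underside; through bore 34. Lies flat, hub up. Grip the hub from above, between heights 8 and 28. 0.44 to 0.72 kg. Origin: centre of the underside; z up the bore.
- seat: Loose, white ceramic seat ring: outer diameter 47, bore 34, height 20, lying flat. Home on the floor of the gland's recess it stands 12 proud of the hub's rim, so grip only its upper 10 or so. 0.05 to 0.085 kg. Origin: centre of the underside; z up.
- carbon: Loose. Black carbon ring, third of the stack: outer diameter 44, bore 34, height 16, lying flat. Mass 0.018 to 0.029 kg. Origin: centre of the underside; z up.
- collar: Loose. Dark steel drive collar, last of the stack: outer diameter 56, bore 34, height 20, with small brass dots on its top face, lying flat. Mass 0.19 to 0.31 kg. Origin: centre of the underside; z up.
- bush: Bystander, loose, not part of this seal: brass bush ring, outer diameter 50, bore 34, height 24. Origin: centre of the underside; z up.
- tape: Bystander, loose: brown roll of tape standing flat, outer diameter 80, 48 high. Origin: centre of the underside; z up.
- coupling: Bystander, loose: small upright brass hose coupling, diameter 26, 46 high. Origin: centre of the underside; z up.
- tin: Bystander, loose: round blue tin with a pale metal lid, diameter 75, 44 high. Origin: centre of the underside; z up.
Things that resemble listed ones, but are neither listed nor needed, are in the scene too. What is shaped like the carbon but pink or turquoise is not meant. What is shaped like the seat but pink is not meant.

How it is judged:
On the way, in this order (a step that is already met when the one before it is completed fails the run):
1. the gland plate lies flat on the test plate, around the slim shaft, hub up (z of gland in the frame of test_plate between 0.0125 and 0.0195 m and horizontal distance between gland and test_plate below 0.008 m and angle between gland's own z axis and vertical below 0.07 rad and linear speed of gland below 0.02 m/s), for 0.2 s.
2. the white seat sits fully home in the gland plate's counterbore (z of seat in the frame of gland between 0.0165 and 0.0235 m and horizontal distance between seat and test_plate below 0.008 m and angle between seat's own z axis and vertical below 0.07 rad and linear speed of seat below 0.02 m/s), for 0.2 s.
3. the black carbon ring lies flat on the white seat (z of carbon in the frame of seat between 0.0165 and 0.0235 m and horizontal distance between carbon and test_plate below 0.008 m and angle between carbon's own z axis and vertical below 0.07 rad and linear speed of carbon below 0.02 m/s), for 0.2 s.
4. the dark steel drive collar lies flat on the carbon ring (z of collar in the frame of carbon between 0.0125 and 0.0195 m and horizontal distance between collar and test_plate below 0.008 m and angle between collar's own z axis and vertical below 0.07 rad and linear speed of collar below 0.02 m/s), for 0.2 s.
At the end, for the whole second after the job is handed in: On the slim shaft, bottom to top: gland plate, white seat in its recess, carbon ring, drive collar. Each rests within 3.5 mm of its right height on the part below and within 8 mm of the shaft axis, is upright within 4 degrees, released and at rest (all of step 1 and all of step 2 and all of step 3 and all of step 4 and angular speed of each of gland, seat, carbon, collar below 0.2 rad/s); the robot touches nothing.
It fails at once if the white ceramic seat is dropped: it falls or is flung free of the fingers at more than 0.6 m/s (linear speed of seat above 0.6 m/s and contact force between seat and the fingers below 0.05 N).
It fails at once if the black carbon ring is dropped: it falls or is flung free of the fingers at more than 0.6 m/s (linear speed of carbon above 0.6 m/s and contact force between carbon and the fingers below 0.05 N).
It fails at once if a bystander (brass bush, tape roll, brass coupling or blue tin) is moved by more than 30 mm from where it stood, or tipped over (distance of any of bush, tape, coupling, tin from where it was at the start of the episode above 0.03 m or angle between any of bush, tape, coupling, tin's own z axis and vertical above 0.5 rad).
It also fails if it takes over 115 s, if anything falls off the work surface, if the arm or the gripper's body presses on something with over 40 N, if the wrist force passes 120 N, or if a joint passes its speed limit or range.

### The arm

A 7-joint arm with a two-finger parallel gripper is mounted at the origin on the work surface. World frame = base frame: x ahead of the robot, y to its left, z up, the work surface at z = 0. Lengths are in m, angles in rad, forces in N, time in s.
With the tool pointing down it reaches from about 0.35 to 0.775 m from the base axis. Payload 3.1 kg.
Tool frame: the origin (TCP) lies between the finger pads; the fingertips stand arm.tcp_to_tips ahead of it and the grasp point (between the pads) lies 6 mm ahead of it (arm.tcp_to_tips is the distance from the TCP to the fingertips, in m); z points along the fingers, y is the line along which they close (so a half turn about z gives the same grasp; the last joint's range is limited). The gripper opens to 85 mm and grips with 20 to 120 N. Pads are 22 mm wide; open, the fingers measure 114 mm over their backs; the gripper's body (76 mm by 85 mm) begins 54 mm behind the grasp point. The pads swing forward as they close: fully open they stand 13 mm farther back than shut.
Start: joints at [-0.042, 0.311, 0.014, 1.512, -0.004, 1.319, -0.027], TCP at [0.55, 0, 0.256] pointing down, gripper open.
Joint ranges: [-2.7, 2.7], [-0.3, 1.91], [-1.27, 1.3], [0.12, 2.57], [-1.44, 4.58], [0.2, 2.03], [-3.05, 3.05]. Speed limits (rad/s): [2.79, 2.79, 3.14, 3.14, 3.14, 3.14, 3.14].

### API

Orientations are given as a unit quaternion [w, x, y, z].
In Python, from rig import status, eyes, job, finder, arm gives the robot as it stands.
- The arm moves only by the shell command python3 -m crank 'ROWS'. ROWS is JSON, a list of rows, each a list of 3 entries, a list of its own where there are three numbers: the shift along the tool's x, y, z in cm, then the turn, a rotation vector about the tool's x, y, z in rad, then the closure, from -1 (fully open) to 1 (shut). In form: [[[dx, dy, dz], [wx, wy, wz], jaw], ...]. A call has 1 to 8 rows; each row is the pose to reach, as a shift and turn from the pose commanded when the call began, along the tool's axes at that moment; what a row does not reach only later rows make up. A row lasts 1/10 s, in which the tool goes at most 50 mm and 8.59 degrees, less where a joint would pass 70% of its speed; a pose out of reach is approached as far as the arm can. A call with a gripper value outside its range is refused whole. The fingers move at their own pace and stop on an object; the grip force is fixed at half the most. Time passes only in rows, so rows that repeat a pose let the fingers close. It gives the time, the measured TCP pose, the force, the opening and the grip force at its end, in the units of the state.
- status.observe(): the state, without advancing time (a new reading comes with each control period).
- eyes.capture(name): name is "scene" or "side" or "wrist"; returns the picture (480x640x3 uint8, red, green, blue); there is no depth.
- eyes.calibration(name): a dict with "mtx" (3x3 intrinsics, pixels), "R" (3x3) and "t" (3): a world point X has camera coordinates R X + t; the wrist camera has in their place "hand_eye" (4x4, takes a point from camera to tool coordinates, whose origin is the TCP and whose axes are the flange's). Camera axes: x right, y down, z forward; pixel columns grow to the right and rows downward; lengths in m; the calibration is good to about 2 mm. A picture is of the moment at which its call begins: read the wrist's pose just before it. calibration takes no time and is no camera call.
- job.finish_job(): hands the job in; it is judged then, once.
Trained networks look in the newest picture that a camera, given by its name, has taken for a name from the list of things; names that differ only in an ending like _2 or _b are one class to them, and where a whole thing is asked for, a point or a joint stands for the part that bears it (a point fixed in the world has none). Each returns a list of dicts, best first, with "score" (0 to 1); they miss things now and then, are a little off and sometimes report something else, mostly with a low value. They report only what shows in the picture. A call takes as long as a camera call. They do not tell look-alikes from the thing itself.
- finder.find_in(thing, camera): "position" ([column, row] in pixels, amid what is visible of it).
The state is a dict: "time_s": time; "qpos": joint angles; "joint_velocities": joint speeds; "joint_torque": joint torques, N m; "position": TCP position; "ee_rot": TCP orientation; "contact_force": force on the tool from outside, world axes, zero at the start; "torque": the same for the moment, N m; "finger_gap": opening from 0.0 (shut) to 1.0 (fully open); "finger_force": force on a finger pad.
Only numpy, scipy, OpenCV 4.12 (cv2) and the standard library are available. Lean on these libraries where they do the work, as an engineer would, in place of code of your own. Each camera call takes 0.05 s, during which the arm holds its last target. There are 200 camera calls.

## Working session

There is one attempt and no reset: what is moved stays moved. The work goes in short steps, Python scripts to look and compute and a shell command to move; the robot and the scene stay as the last step left them, time stands still between calls to the robot, and variables do not carry over. Pictures are saved under pics/ and viewed, at most 14 in all, crops included, and the job is handed in when it is done.

```bash
mkdir -p pics; ls
python3 - <<'E'
from rig import status, eyes, job, finder, arm
import cv2,json
s=status.observe(); print(s); print(arm.tcp_to_tips)
for c in("scene","side","wrist"):
    im=eyes.capture(c); cv2.imwrite(f"pics/{c}0.png",im[:,:,::-1]); print(c,eyes.calibration(c))
    if c!="wrist":
        for n in "test_plate large_plate gland seat carbon collar bush tape coupling tin".split():
            print(n,[(d["score"],d["position"]) for d in finder.find_in(n,c)][:4])
E
```

```text
pics
{'time_s': 0.0, 'qpos': array([-0.04170296,  0.31172506,  0.01400552,  1.51305726, -0.00438134,
        1.31918841, -0.02718347]), 'joint_velocities': array([-1.27687317e-03, -6.86578996e-04,  1.58809249e-05, -2.75504473e-03,
       -5.67008469e-05, -8.72558646e-04, -3.96008463e-04]), 'joint_torque': array([-8.45983850e-04, -3.79911804e+01,  1.45537080e-01, -2.30588043e+01,
        1.22032766e-02,  1.37352623e-02,  4.05736500e-06]), 'position': array([5.49333020e-01, 2.71766202e-06, 2.55221289e-01]), 'ee_rot': array([-0.0007871 ,  0.70707516,  0.70713742, -0.00087085]), 'contact_force': array([0.17265043, 0.46051325, 0.08771558]), 'torque': array([ 0.01752512, -0.01976641, -0.02024673]), 'finger_force': 0.0, 'finger_gap': 1.000588431341312}
0.025
scene {'mtx': array([[529.29540957,   0.        , 305.55437329],
       [  0.        , 529.29540957, 245.69616839],
       [  0.        ,   0.        ,   1.        ]]), 'R': array([[ 0.57737609,  0.81631423,  0.01636863],
       [ 0.50833268, -0.34370898, -0.78959611],
       [-0.6389325 ,  0.46421462, -0.61340855]]), 't': array([-0.313
[... 1126 characters left out ...]

collar [(0.9, [359.0, 342.0]), (0.2, [404.3, 146.9])]
bush [(0.84, [380.7, 200.9])]
tape [(0.75, [382.7, 450.0])]
coupling [(0.77, [301.9, 245.7])]
tin [(0.94, [404.3, 148.1])]
wrist {'mtx': array([[401.31656777,   0.        , 329.02865325],
       [  0.        , 401.31656777, 241.36984117],
       [  0.        ,   0.        ,   1.        ]]), 'hand_eye': array([[-1.16326803e-03, -9.50273822e-01, -3.11413406e-01,
         7.98227500e-02],
       [ 9.99999169e-01, -1.27836404e-03,  1.65467558e-04,
        -1.42960087e-04],
       [-5.55339187e-04, -3.11412955e-01,  9.50274520e-01,
        -1.17178303e-01],
       [ 0.00000000e+00,  0.00000000e+00,  0.00000000e+00,
         1.00000000e+00]])}
```

View pics/scene0.png

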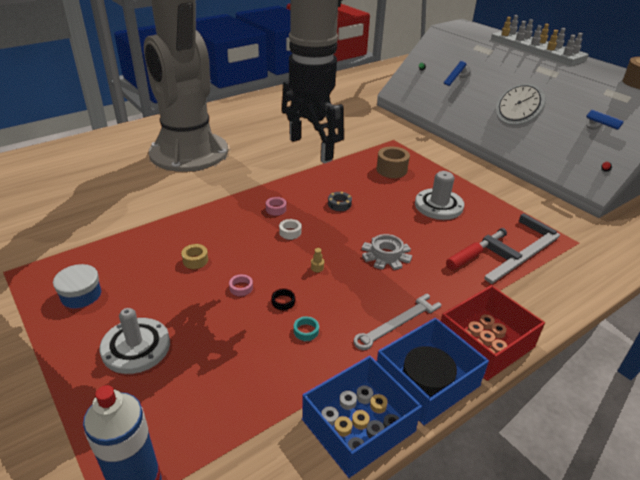

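View pics/side0.png

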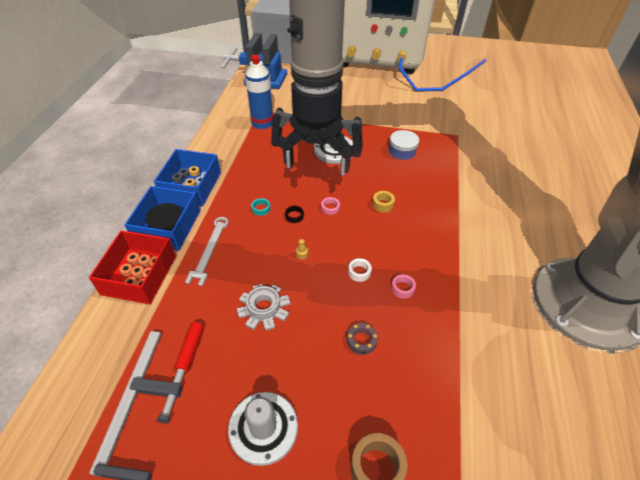

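View pics/wrist0.png

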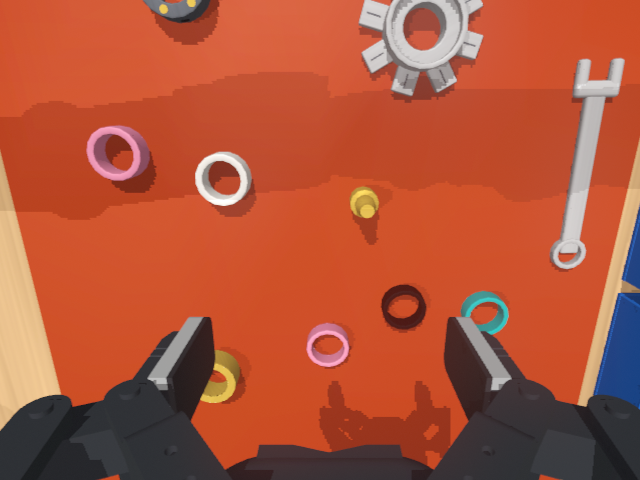

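Same objects in each view. The rings that could be confused are:
- **Ceramic candidates:** scene (290,228) is white and (276,205) is pink, so the seat is the white one.
- **Carbon candidates:** scene (283,300) is black, (241,285) pink and (306,328) turquoise, so the carbon is the black one.
- **Plates:** the slim shaft is at scene (133,343) and the thick one at (440,200).

Next I'll triangulate these.

```bash
cat > h.py <<'E'
import numpy as np, cv2
from scipy.spatial.transform import Rotation as Rn
from scipy.optimize import least_squares
from rig import status, eyes, finder
def pose():
    s=status.observe(); q=s["ee_rot"]; T=np.eye(4)
    T[:3,:3]=Rn.from_quat([q[1],q[2],q[3],q[0]]).as_matrix(); T[:3,3]=s["position"]; return T
def cam(name,T=None):
    c=eyes.calibration(name)
    if name!="wrist": return c["mtx"],np.array(c["R"]),np.array(c["t"])
    W=np.linalg.inv((pose() if T is None else T)@c["hand_eye"]); return c["mtx"],W[:3,:3],W[:3,3]
def proj(C,X):
    p=C[0]@(C[1]@np.asarray(X,float)+C[2]); return p[:2]/p[2]
def onplane(C,px,z):
    d=C[1].T@np.linalg.inv(C[0])@np.array([*px,1.]); o=-C[1].T@C[2]; return o+d*(z-o[2])/d[2]
def tri(obs):
    r=lambda X:np.concatenate([(proj(C,X)-p) for C,p in obs])
    s=least_squares(r,[.55,0,.02]); return s.x,np.abs(s.fun).max()
E
python3 - <<'E'
from h import *
S,D,W=cam("scene"),cam("side"),cam("wrist")
P={"gland":((386,248),(263,303),(424,27)),"seat":((290,228),(360,269),(223,179)),"carbon":((283,299),(294,214),(404,307)),
"collar":((340,200),(361,337),None),"bush":((194,255),(383,201),(220,377)),"coupling":((317,260),(302,249),(364,203)),
"pinkC":((241,285),(330,205),(328,345)),"turq":((306,328),(261,206),(485,312)),"pinkS":((276,205),(403,286),(118,153)),"tape":((393,160),(380,460),None),"shafttop":((128,313),None,None),"platedisc":((135,345),(334,150),None),"tin":((78,280),(404,141),None)}
for k,v in P.items():
    o=[(C,p) for C,p in zip((S,D,W),v) if p]
    if len(o)>1: x,e=tri(o); print(k,x.round(3),round(e,1))
print(onplane(S,(128,313),.084),onplane(S,(135,345),.016),onplane(S,(105,395),.2))
c=eyes.calibration("wrist");H=np.linalg.inv(c["hand_eye"])
for z in(0,.006,.012,.018,.025):
    for x in(-.011,.011):
        q=H@[x,-.0425,z,1]; p=c["mtx"]@q[:3]; print(z,x,(p[:2]/p[2]).round())
E
```

```text
gland [0.626 0.143 0.015] 0.8
seat [0.454 0.021 0.011] 0.3
carbon [ 0.626 -0.11   0.008] 0.6
collar [0.43  0.177 0.013] 0.2
bush [ 0.432 -0.189  0.014] 1.8
coupling [0.581 0.    0.019] 0.3
pinkC [ 0.549 -0.154  0.008] 0.3
turq [ 0.708 -0.116  0.009] 0.6
pinkS [0.363 0.044 0.011] 0.7
tape [0.376 0.383 0.032] 1.4
platedisc [ 0.576 -0.369  0.004] 0.5
tin [ 0.398 -0.402  0.034] 0.2
[ 0.58284784 -0.36863314  0.084     ] [ 0.58692644 -0.37169786  0.016     ] [ 0.81123222 -0.45658563  0.2       ]
0 -0.011 [207. 385.]
0 0.011 [201. 329.]
0.006 -0.011 [212. 374.]
0.006 0.011 [206. 320.]
0.012 -0.011 [217. 364.]
0.012 0.011 [211. 312.]
0.018 -0.011 [221. 355.]
0.018 0.011 [216. 304.]
0.025 -0.011 [225. 345.]
0.025 0.011 [220. 296.]
```

```bash
cat > look.py <<'E'
import sys
from h import *
# usage: look.py tag -> picture, saves pose
T=pose(); im=eyes.capture("wrist"); tag=sys.argv[1]
cv2.imwrite(f"pics/{tag}.png",im[:,:,::-1]); np.save(f"pics/{tag}.npy",T)
s=status.observe(); print(s["time_s"],T[:3,3].round(4),np.abs(s["joint_velocities"]).max().round(3))
E
python3 -m crank '[[[-12,3.1,3.5],[0,0,0],-1],[[-24,3.1,3.5],[0,0,0],-1],[[-36.9,3.1,3.5],[0,0,0],-1],[[-36.9,3.1,3.5],[0,0,0],-1],[[-36.9,3.1,3.5],[0,0,0],-1],[[-36.9,3.1,3.5],[0,0,0],-1],[[-36.9,3.1,3.5],[0,0,0],-1],[[-36.9,3.1,3.5],[0,0,0],-1]]'
python3 -m crank '[[[0,0,0],[0,0,0],-1],[[0,0,0],[0,0,0],-1],[[0,0,0],[0,0,0],-1],[[0,0,0],[0,0,0],-1]]'
python3 look.py plateA
python3 -m crank '[[[0,5,0],[0,0,0],-1],[[0,5,0],[0,0,0],-1],[[0,5,0],[0,0,0],-1],[[0,5,0],[0,0,0],-1],[[0,5,0],[0,0,0],-1],[[0,5,0],[0,0,0],-1]]'
python3 look.py plateB
python3 -c "
import cv2,numpy as np
a=[cv2.imread(f'pics/plate{c}.png') for c in 'AB'];cv2.imwrite('pics/plAB.png',cv2.resize(np.hstack(a),(800,300)))"
```

```text
time_s: 1.95
position: [0.5784, -0.3758, 0.2203]
ee_rot: [0.001, 0.71, 0.705, -0.002]
contact_force: [0.2, -0.7, 0.1]
finger_gap: 0.997
finger_force: 0.0
time_s: 2.35
position: [0.5821, -0.3665, 0.2218]
ee_rot: [-0.0, 0.706, 0.708, 0.001]
contact_force: [-0.3, 0.1, -0.6]
finger_gap: 1.0
finger_force: 0.0
2.4 [ 0.5821 -0.3665  0.2218] 0.007
time_s: 3.0
position: [0.6305, -0.3696, 0.2233]
ee_rot: [0.001, 0.707, 0.707, 0.0]
contact_force: [-1.0, -0.1, -0.0]
finger_gap: 1.001
finger_force: 0.0
3.05 [ 0.6305 -0.3696  0.2233] 0.008
```

View pics/plAB.png

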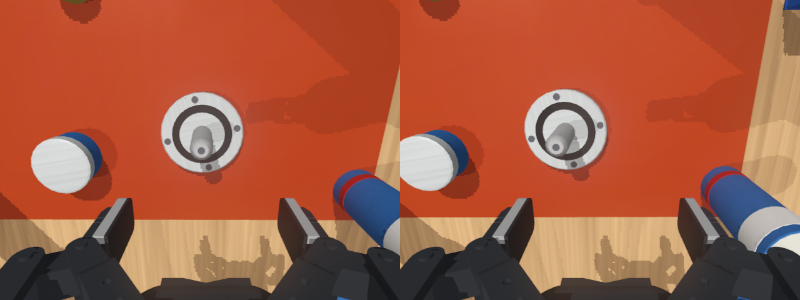

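```bash
cat > fit.py <<'E'
from h import *
def mask_hull(im,near,kind="pale"):
    hsv=cv2.cvtColor(im,cv2.COLOR_BGR2HSV); s,v=hsv[...,1],hsv[...,2]
    m=((s<110)&(v>(90 if kind=="pale" else 0))) if kind!="black" else (v<75)
    m=cv2.morphologyEx(m.astype(np.uint8)*255,cv2.MORPH_CLOSE,np.ones((5,5)))
    m=cv2.morphologyEx(m,cv2.MORPH_OPEN,np.ones((3,3)))
    cs,_=cv2.findContours(m,cv2.RETR_EXTERNAL,cv2.CHAIN_APPROX_NONE)
    cs=[c for c in cs if cv2.contourArea(c)>150]
    c=max(cs,key=lambda c:cv2.pointPolygonTest(c,tuple(map(float,near)),True))
    return cv2.convexHull(c)
def cen(h):
    M=cv2.moments(h); return np.array([M["m10"]/M["m00"],M["m01"]/M["m00"]]),M["m00"]
th=np.linspace(0,2*np.pi,60)
def model(C,x,y,cyl):
    P=[proj(C,[x+r*np.cos(t),y+r*np.sin(t),z]) for r,z in cyl for t in th]
    return cv2.convexHull(np.float32(P).reshape(-1,1,2))
def fit(tag,guess,cyl,kind="pale"):
    im=cv2.imread(f"pics/{tag}.png"); C=cam("wrist",np.load(f"pics/{tag}.npy"))
    c,a=cen(mask_hull(im,proj(C,[*guess[:2],np.mean([z for _,z in cyl])]),kind))
    r=least_squares(lambda p:cen(model(C,*p,cyl))[0]-c,guess[:2],diff_step=1e-3,x_scale=.01)
    print(tag,"xy",r.x.round(4),"px",c.round(1),"area ratio",round(a/cen(model(C,*r.x,cyl))[1],3)); return r.x
GL=[(.051,0),(.051,.008),(.032,.028)];SE=[(.0235,0),(.0235,.02)];CA=[(.022,0),(.022,.016)];CO=[(.028,0),(.028,.02)];PL=[(.055,0),(.055,.016)]
E
python3 - <<'E'
from fit import *
for t in("plateA","plateB"): 
    fit(t,[.583,-.369],PL); C=cam("wrist",np.load(f"pics/{t}.npy"))
    print(onplane(C,{"plateA":(322,241),"plateB":((556-400)*1.6,147*1.6)}[t],.084))
E
```

```text
plateA xy [ 0.5773 -0.3694] px [323.  211.3] area ratio 0.981
[ 0.57747966 -0.36984931  0.084     ]
plateB xy [ 0.5775 -0.3694] px [265.  206.5] area ratio 0.979
[ 0.57760431 -0.36955759  0.084     ]
```

```bash
python3 -m crank '[[[26,0,0],[0,0,0],-1],[[26,0,0],[0,0,0],-1],[[26,0,0],[0,0,0],-1],[[26,0,0],[0,0,0],-1],[[26,0,0],[0,0,0],-1],[[26,0,0],[0,0,0],-1],[[26,0,0],[0,0,0],-1],[[26,0,0],[0,0,0],-1]]' >/dev/null
python3 -m crank '[[[0,0,0],[0,0,0],-1],[[0,0,0],[0,0,0],-1]]'>/dev/null
python3 look.py carA
python3 -m crank '[[[25.2,0,2],[0,0,0],-1],[[25.2,0,2],[0,0,0],-1],[[25.2,0,2],[0,0,0],-1],[[25.2,0,2],[0,0,0],-1],[[25.2,0,2],[0,0,0],-1],[[25.2,0,2],[0,0,0],-1],[[25.2,0,2],[0,0,0],-1],[[25.2,0,2],[0,0,0],-1]]'>/dev/null
python3 -m crank '[[[0,0,0],[0,0,0],-1],[[0,0,0],[0,0,0],-1]]'
python3 look.py glA
python3 -m crank '[[[2,-5,0],[0,0,0],-1],[[2,-5,0],[0,0,0],-1],[[2,-5,0],[0,0,0],-1],[[2,-5,0],[0,0,0],-1],[[2,-5,0],[0,0,0],-1]]'>/dev/null
python3 look.py glB
python3 - <<'E'
from fit import *
for t in("glA","glB"): fit(t,[.626,.143],GL)
fit("carA",[.626,-.11],CA,"black")
a=[cv2.imread(f'pics/{c}.png') for c in ('carA','glA')];cv2.imwrite('pics/v1.png',cv2.resize(np.hstack(a),(800,300)))
E
```

```text
4.1 [ 0.6307 -0.112   0.2213] 0.009
time_s: 5.1
position: [0.6315, 0.1405, 0.2015]
ee_rot: [0.001, 0.708, 0.706, -0.0]
contact_force: [-0.7, -0.1, -0.6]
finger_gap: 0.998
finger_force: 0.0
5.15 [0.6315 0.1405 0.2015] 0.009
5.7 [0.5826 0.1619 0.2021] 0.006
glA xy [0.6252 0.143 ] px [321.1 208.5] area ratio 0.982
glB xy [0.6251 0.1429] px [380.5 233.8] area ratio 0.978
carA xy [ 0.6213 -0.3209] px [320.9 411.5] area ratio 47.527
```

View pics/v1.png

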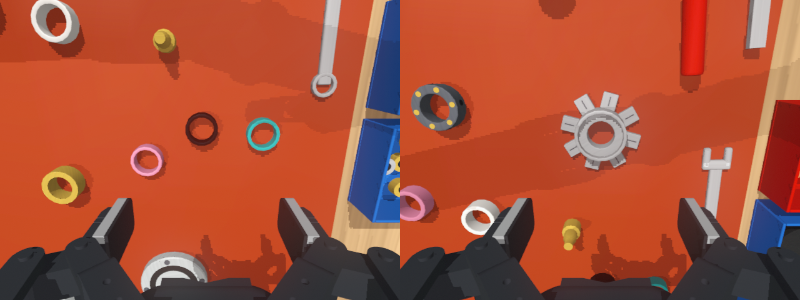

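```bash
cat > st.py <<'E'
import time
from h import *
T=pose();s=status.observe();print(round(s["time_s"],2),T[:3,3].round(4),"Rt",(Rn.from_matrix(T[:3,:3]).inv()*Rn.from_quat([.70711,.70711,0,0])).as_rotvec().round(3),"F",s["contact_force"].round(1),"gap",round(s["finger_gap"],3),round(s["finger_force"],1))
E
python3 -m crank '[[[-2,4.4,5],[0,0,0],-1],[[-2,4.4,10],[0,0,0],-1],[[-2,4.4,12],[0,0,0],-1],[[-2,4.4,12],[0,0,0],-1],[[-2,4.4,12],[0,0,0],-1],[[-2,4.4,12],[0,0,0],-1],[[-2,4.4,12],[0,0,0],-1]]'>/dev/null; python3 st.py
python3 -m crank '[[[0,0,0],[0,0,0],-1]]'>/dev/null; python3 st.py
python3 -m crank '[[[0,0,0],[0,0,0],-1]]'>/dev/null; python3 st.py
```

```text
6.4 [0.627  0.144  0.0846] Rt [ 0.006 -0.002  0.001] F [ 0.7 -0.3 -0.5] gap 1.005 0.0
6.5 [0.6263 0.1437 0.0837] Rt [ 0.004 -0.001  0.001] F [0.6 0.1 0.6] gap 0.996 0.0
6.6 [0.6256 0.1434 0.0827] Rt [ 0.002 -0.001  0.   ] F [-0.2  0.2 -0. ] gap 0.999 0.0
```

```bash
python3 -m crank '[[[0,0,3],[0,0,0],-1],[[0,0,5.1],[0,0,0],-1],[[0,0,5.1],[0,0,0],-1],[[0,0,5.1],[0,0,0],-1],[[0,0,5.1],[0,0,0],-1],[[0,0,5.1],[0,0,0],-1],[[0,0,5.1],[0,0,0],-1]]'>/dev/null; python3 st.py
python3 -m crank '[[[0,0,0],[0,0,0],1],[[0,0,0],[0,0,0],1],[[0,0,0],[0,0,0],1],[[0,0,0],[0,0,0],1],[[0,0,0],[0,0,0],1],[[0,0,0],[0,0,0],1],[[0,0,0],[0,0,0],1],[[0,0,0],[0,0,0],1]]'>/dev/null; python3 st.py
python3 -m crank '[[[0,0,-3],[0,0,0],1],[[0,0,-6],[0,0,0],1],[[0,0,-9],[0,0,0],1],[[0,0,-12],[0,0,0],1],[[0,0,-12],[0,0,0],1],[[0,0,-12],[0,0,0],1],[[0,0,-12],[0,0,0],1],[[0,0,-12],[0,0,0],1]]'>/dev/null; python3 st.py; python3 look.py glC
```

```text
7.3 [0.6258 0.1432 0.0316] Rt [ 0.002 -0.001  0.   ] F [-1.5 -0.2  0.6] gap 0.999 0.0
8.1 [0.6256 0.1432 0.0316] Rt [ 0.002 -0.     0.   ] F [-0.6 -0.2  4.4] gap 0.73 64.7
8.9 [0.623  0.1426 0.147 ] Rt [-0.006  0.002  0.   ] F [-0.3 -0.7 -7.3] gap 0.728 69.5
8.95 [0.623  0.1426 0.147 ] 0.019
```

View pics/glC.png

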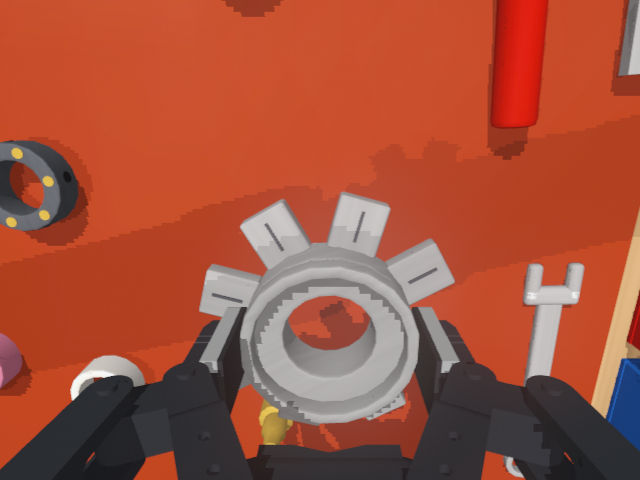

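```bash
python3 -m crank '[[[-26,-2.4,0],[0,0,0],1],[[-26,-2.4,0],[0,0,0],1],[[-26,-2.4,0],[0,0,0],1],[[-26,-2.4,0],[0,0,0],1],[[-26,-2.4,0],[0,0,0],1],[[-26,-2.4,0],[0,0,0],1],[[-26,-2.4,0],[0,0,0],1],[[-26,-2.4,0],[0,0,0],1]]'>/dev/null
python3 -m crank '[[[-25.2,-2.3,0],[0,0,0],1],[[-25.2,-2.3,0],[0,0,0],1],[[-25.2,-2.3,0],[0,0,0],1],[[-25.2,-2.3,0],[0,0,0],1],[[-25.2,-2.3,0],[0,0,0],1],[[-25.2,-2.3,0],[0,0,0],1],[[-25.2,-2.3,0],[0,0,0],1],[[-25.2,-2.3,0],[0,0,0],1]]'>/dev/null; python3 st.py
python3 -m crank '[[[0,0,0],[0,0,0],1],[[0,0,0],[0,0,0],1],[[0,0,0],[0,0,0],1]]'>/dev/null; python3 st.py; python3 look.py glD
python3 - <<'E'
from fit import *
c=eyes.calibration("wrist");H=np.linalg.inv(c["hand_eye"])
I=cv2.imread("pics/glD.png")
for x,col in((0,(0,255,0)),(.004,(255,0,0))):
    for r,z in((.032,.0036),(.051,.0236),(.017,.0116)):
        P=[]
        for t in th:
            q=H@[x+r*np.cos(t),r*np.sin(t),z,1]; p=c["mtx"]@q[:3]; P.append(p[:2]/p[2])
        cv2.polylines(I,[np.int32(P)],True,col,1)
cv2.imwrite("pics/v2.png",I)
E
```

```text
10.55 [ 0.5797 -0.3652  0.1493] Rt [ 0.    -0.004  0.004] F [ 0.8  1.1 -6.7] gap 0.724 69.5
10.85 [ 0.5787 -0.3676  0.1504] Rt [ 0.    -0.     0.002] F [-0.6  0.3 -5.7] gap 0.725 69.5
10.9 [ 0.5787 -0.3676  0.1504] 0.006
```

View pics/v2.png

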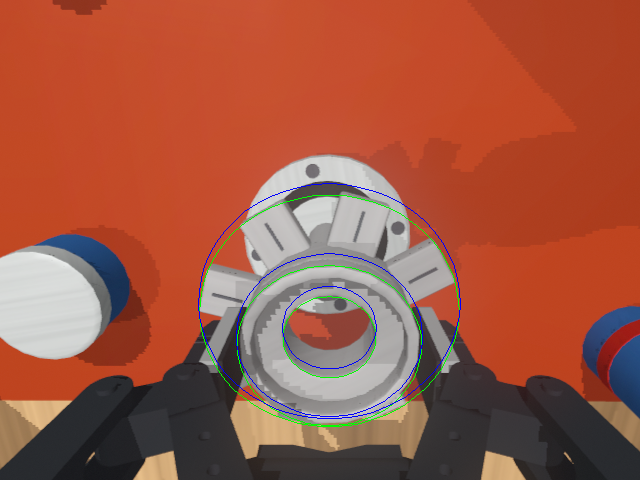

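```bash
python3 -m crank '[[[-0.1,-0.1,2.8],[0,0,0],1],[[-0.1,-0.1,2.8],[0,0,0],1],[[-0.1,-0.1,2.8],[0,0,0],1],[[-0.1,-0.1,2.8],[0,0,0],1],[[-0.1,-0.1,2.8],[0,0,0],1],[[-0.1,-0.1,2.8],[0,0,0],1],[[-0.1,-0.1,2.8],[0,0,0],1],[[-0.1,-0.1,2.8],[0,0,0],1]]'>/dev/null; python3 st.py
```

```text
11.7 [ 0.5771 -0.37    0.1226] Rt [0. 0. 0.] F [-0.2  0.5 -6.7] gap 0.728 69.5
```

```bash
python3 -m crank '[[[0,0,2],[0,0,0],1],[[0,0,4],[0,0,0],1],[[0,0,6],[0,0,0],1],[[0,0,7],[0,0,0],1],[[0,0,7.2],[0,0,0],1],[[0,0,7.2],[0,0,0],1],[[0,0,7.2],[0,0,0],1],[[0,0,7.2],[0,0,0],1]]'>/dev/null; python3 st.py
python3 -m crank '[[[0,0,0.2],[0,0,0],1],[[0,0,0.2],[0,0,0],1],[[0,0,0.2],[0,0,0],1]]'>/dev/null; python3 st.py
```

```text
12.5 [ 0.578  -0.3706  0.0519] Rt [0.003 0.002 0.   ] F [-0.3  0.4 -6.6] gap 0.729 69.5
12.8 [ 0.577  -0.3699  0.0484] Rt [-0. -0.  0.] F [-0.7  0.1 -6.9] gap 0.728 69.5
```

```bash
python3 -m crank '[[[0,0,0.1],[0,0,0],1],[[0,0,0.1],[0,0,0],1],[[0,0,0.1],[0,0,0],1]]'>/dev/null; python3 st.py
python3 -m crank '[[[0,0,0.1],[0,0,0],1],[[0,0,0.1],[0,0,0],1],[[0,0,0.1],[0,0,0],1]]'>/dev/null; python3 st.py
```

```text
13.1 [ 0.5772 -0.3701  0.0478] Rt [0. 0. 0.] F [-1.1  0.8 -2.9] gap 0.725 69.8
13.4 [ 0.5771 -0.37    0.0477] Rt [0.001 0.    0.   ] F [-3.8  4.   5.7] gap 0.729 70.6
```

```bash
python3 -m crank '[[[0,0,-0.1],[0,0,0],-1],[[0,0,-0.1],[0,0,0],-1],[[0,0,-0.1],[0,0,0],-1],[[0,0,-0.1],[0,0,0],-1],[[0,0,-0.1],[0,0,0],-1]]'>/dev/null; python3 st.py
python3 -m crank '[[[0,0,-5],[0,0,0],-1],[[0,0,-10],[0,0,0],-1],[[0,0,-15],[0,0,0],-1],[[0,0,-15],[0,0,0],-1],[[0,0,-15],[0,0,0],-1],[[0,0,-15],[0,0,0],-1],[[0,0,-15],[0,0,0],-1],[[0,0,-15],[0,0,0],-1]]'>/dev/null; python3 st.py; python3 look.py glE
python3 -c "
from h import *
I=cv2.imread('pics/glE.png');C=cam('wrist',np.load('pics/glE.npy'))
for r,z,col in((.032,.044,(0,255,0)),(.008,.084,(255,0,0)),(.0275,.044,(0,255,255))):
    cv2.polylines(I,[np.int32([proj(C,[.5775+r*np.cos(t),-.3695+r*np.sin(t),z])*4 for t in np.linspace(0,6.28,60)])],True,col,1,shift=2)
cv2.imwrite('pics/v3.png',cv2.resize(I[120:360,160:480],None,fx=2.4,fy=2.4))"
```

```text
13.9 [ 0.5772 -0.3701  0.0473] Rt [0. 0. 0.] F [-0.4 -0.1 -0.6] gap 0.998 0.0
14.7 [ 0.5763 -0.3694  0.1952] Rt [-0.003 -0.002  0.   ] F [ 0.1  0.2 -0.6] gap 1.002 0.0
14.75 [ 0.5763 -0.3694  0.1952] 0.009
```

View pics/v3.png

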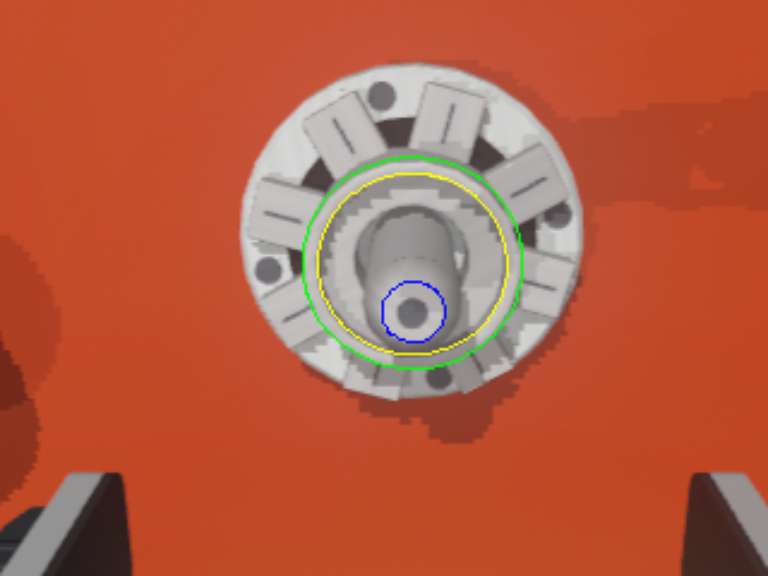

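Overlay circles lie on the hub rim and shaft top, so the gland is seated and centred. Next is the white seat.

```bash
python3 -m crank '[[[20,-6.3,0],[0,0,0],-1],[[39,-12.3,0],[0,0,0],-1],[[39,-12.3,0],[0,0,0],-1],[[39,-12.3,0],[0,0,0],-1],[[39,-12.3,0],[0,0,0],-1],[[39,-12.3,0],[0,0,0],-1],[[39,-12.3,0],[0,0,0],-1],[[39,-12.3,0],[0,0,0],-1]]'>/dev/null
python3 -m crank '[[[0,0,0],[0,0,0],-1],[[0,0,0],[0,0,0],-1],[[0,0,0],[0,0,0],-1],[[0,0,0],[0,0,0],-1],[[0,0,0],[0,0,0],-1]]'>/dev/null; python3 look.py seA
python3 -m crank '[[[0,3,3],[0,0,0],-1],[[0,3,3],[0,0,0],-1],[[0,3,3],[0,0,0],-1],[[0,3,3],[0,0,0],-1],[[0,3,3],[0,0,0],-1],[[0,3,3],[0,0,0],-1]]'>/dev/null; python3 st.py; python3 look.py seB
python3 - <<'E'
from fit import *
for t in("seA","seB"): fit(t,[.454,.021],SE)
C=cam("wrist",np.load("pics/seB.npy")); u,v=map(int,proj(C,[.454,.021,.01])); I=cv2.imread("pics/seB.png")
cv2.imwrite("pics/v4.png",cv2.resize(I[max(v-110,0):v+110,max(u-150,0):u+150],None,fx=2,fy=2))
E
```

```text
16.1 [0.457  0.0099 0.1971] 0.008
16.7 [0.4868 0.0115 0.1684] Rt [ 0.002 -0.    -0.   ] F [-0.8 -0.5 -0.8] gap 1.002 0.0
16.75 [0.4868 0.0115 0.1684] 0.006
seA xy [0.4542 0.0211] px [325.4 203.6] area ratio 0.963
seB xy [0.4544 0.0212] px [282.1 214.8] area ratio 0.958
```

View pics/v4.png

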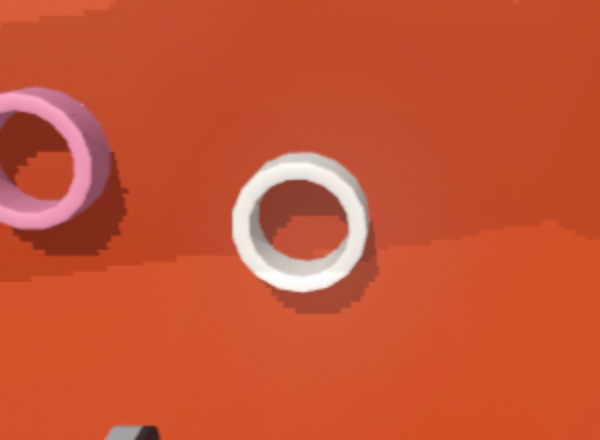

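Seat candidates were white (282,215) and pink (~150,200) in the wrist view. The white one matches the description, and the crop confirms it, lying flat. I'll grasp that one.

```bash
python3 -m crank '[[[0.95,-3.25,5],[0,0,0],-0.5],[[0.95,-3.25,9],[0,0,0],-0.5],[[0.95,-3.25,9],[0,0,0],-0.5],[[0.95,-3.25,9],[0,0,0],-0.5],[[0.95,-3.25,9],[0,0,0],-0.5],[[0.95,-3.25,9],[0,0,0],-0.5],[[0.95,-3.25,9],[0,0,0],-0.5],[[0.95,-3.25,9],[0,0,0],-0.5]]'>/dev/null; python3 st.py
python3 -m crank '[[[0,0,0],[0,0,0],-0.5],[[0,0,0],[0,0,0],-0.5],[[0,0,0],[0,0,0],-0.5]]'>/dev/null; python3 st.py
```

```text
17.55 [0.4552 0.021  0.0783] Rt [ 0.002 -0.    -0.   ] F [-0.2 -0.2 -0.6] gap 0.751 0.0
17.85 [0.4541 0.021  0.0773] Rt [-0. -0.  0.] F [-0.1 -0.3 -0.5] gap 0.748 0.0
```

```bash
python3 -m crank '[[[0,0,3],[0,0,0],-0.5],[[0,0,4.4],[0,0,0],-0.5],[[0,0,4.4],[0,0,0],-0.5],[[0,0,4.4],[0,0,0],-0.5],[[0,0,4.4],[0,0,0],-0.5],[[0,0,4.4],[0,0,0],-0.5],[[0,0,4.4],[0,0,0],-0.5]]'>/dev/null; python3 st.py
python3 -m crank '[[[0,0,0],[0,0,0],1],[[0,0,0],[0,0,0],1],[[0,0,0],[0,0,0],1],[[0,0,0],[0,0,0],1],[[0,0,0],[0,0,0],1],[[0,0,0],[0,0,0],1]]'>/dev/null; python3 st.py
python3 -m crank '[[[0,0,-2],[0,0,0],1],[[0,0,-5],[0,0,0],1],[[0,0,-9],[0,0,0],1],[[0,0,-12],[0,0,0],1],[[0,0,-12],[0,0,0],1],[[0,0,-12],[0,0,0],1],[[0,0,-12],[0,0,0],1],[[0,0,-12],[0,0,0],1]]'>/dev/null; python3 st.py; python3 look.py seC
python3 - <<'E'
from fit import *
c=eyes.calibration("wrist");H=np.linalg.inv(c["hand_eye"])
I=cv2.imread("pics/seC.png")
for r,z in((.0235,.013),(.017,.013),(.0235,.033)):
        P=[]
        for t in th:
            q=H@[r*np.cos(t),r*np.sin(t),z,1]; p=c["mtx"]@q[:3]; P.append(p[:2]/p[2])
        cv2.polylines(I,[np.int32(P)],True,(0,255,0),1)
cv2.imwrite("pics/v5.png",cv2.resize(I[200:440,170:490],None,fx=2.4,fy=2.4))
E
```

```text
18.55 [0.4548 0.0211 0.034 ] Rt [ 0.002 -0.     0.   ] F [-0.   0.   0.5] gap 0.748 0.0
19.15 [0.4545 0.021  0.0344] Rt [0.001 0.    0.   ] F [-1.1 -0.3  8.4] gap 0.52 59.8
19.95 [0.4528 0.0209 0.1517] Rt [-0.004  0.     0.   ] F [ 0.2  0.4 -0.3] gap 0.515 61.4
20.0 [0.4528 0.0209 0.1517] 0.009
```

View pics/v5.png

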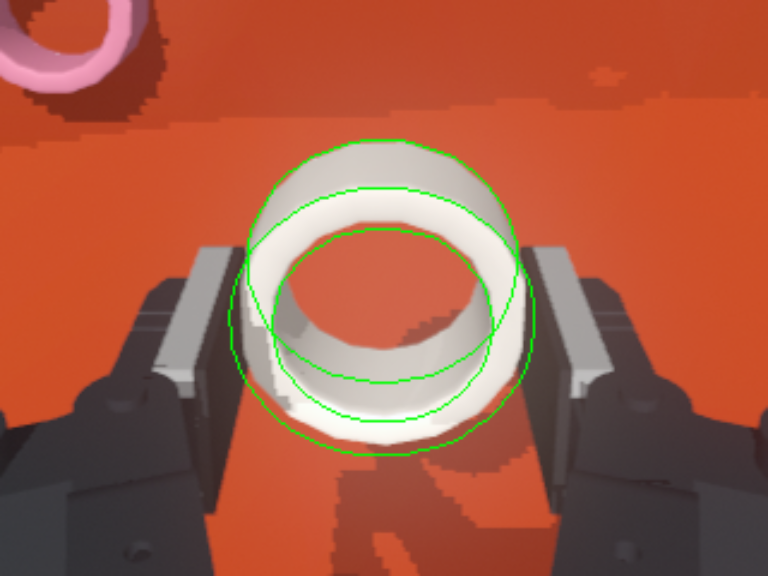

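```bash
python3 -m crank '[[[-5,1.6,0],[0,0,0],1],[[-15,4.7,0],[0,0,0],1],[[-25,8,0],[0,0,0],1],[[-35,11,0],[0,0,0],1],[[-39,12.35,0],[0,0,0],1],[[-39,12.35,0],[0,0,0],1],[[-39,12.35,0],[0,0,0],1],[[-39,12.35,0],[0,0,0],1]]'>/dev/null
python3 -m crank '[[[0,0,0],[0,0,0],1],[[0,0,0],[0,0,0],1],[[0,0,0],[0,0,0],1],[[0,0,0],[0,0,0],1],[[0,0,0],[0,0,0],1],[[0,0,0],[0,0,0],1],[[0,0,0],[0,0,0],1],[[0,0,0],[0,0,0],1]]'>/dev/null; python3 st.py
python3 -m crank '[[[0,0,2.5],[0,0,0],1],[[0,0,2.5],[0,0,0],1],[[0,0,2.5],[0,0,0],1],[[0,0,2.5],[0,0,0],1],[[0,0,2.5],[0,0,0],1],[[0,0,2.5],[0,0,0],1],[[0,0,2.5],[0,0,0],1],[[0,0,2.5],[0,0,0],1]]'>/dev/null; python3 st.py
```

```text
21.6 [ 0.575  -0.3601  0.1536] Rt [0. 0. 0.] F [-0.8 -0.5 -0.9] gap 0.516 61.5
22.4 [ 0.5751 -0.3604  0.1286] Rt [0. 0. 0.] F [ 0.2  0.2 -1.6] gap 0.514 61.5
```

```bash
python3 -m crank '[[[-0.91,0.24,0],[0,0,0],1],[[-0.91,0.24,0],[0,0,0],1],[[-0.91,0.24,0],[0,0,0],1],[[-0.91,0.24,0],[0,0,0],1],[[-0.91,0.24,0],[0,0,0],1],[[-0.91,0.24,0],[0,0,0],1],[[-0.91,0.24,0],[0,0,0],1]]'>/dev/null; python3 st.py
```

```text
23.1 [ 0.5774 -0.3693  0.1283] Rt [ 0. -0.  0.] F [-1.1 -0.2 -0. ] gap 0.516 61.5
```

```bash
python3 -m crank '[[[0,0,1.5],[0,0,0],1],[[0,0,3],[0,0,0],1],[[0,0,4.5],[0,0,0],1],[[0,0,5.3],[0,0,0],1],[[0,0,5.3],[0,0,0],1],[[0,0,5.3],[0,0,0],1],[[0,0,5.3],[0,0,0],1],[[0,0,5.3],[0,0,0],1]]'>/dev/null; python3 st.py
python3 -m crank '[[[0,0,0.2],[0,0,0],1],[[0,0,0.2],[0,0,0],1],[[0,0,0.2],[0,0,0],1]]'>/dev/null; python3 st.py
python3 -m crank '[[[0,0,0.15],[0,0,0],1],[[0,0,0.15],[0,0,0],1],[[0,0,0.15],[0,0,0],1]]'>/dev/null; python3 st.py
```

```text
23.9 [ 0.578  -0.3699  0.0764] Rt [0.002 0.001 0.   ] F [ 0.2 -0.7 -0.6] gap 0.517 61.5
24.2 [ 0.5774 -0.3694  0.0734] Rt [0. 0. 0.] F [-0.  -0.6 -1.4] gap 0.509 61.5
24.5 [ 0.5773 -0.3694  0.0717] Rt [-0. -0.  0.] F [ 0.5 -0.4 -0.4] gap 0.516 61.5
```

```bash
python3 -m crank '[[[0,0,0.1],[0,0,0],1],[[0,0,0.1],[0,0,0],1],[[0,0,0.1],[0,0,0],1]]'>/dev/null; python3 st.py
python3 -m crank '[[[0,0,0.1],[0,0,0],1],[[0,0,0.1],[0,0,0],1],[[0,0,0.1],[0,0,0],1]]'>/dev/null; python3 st.py
```

```text
24.8 [ 0.5774 -0.3694  0.0708] Rt [-0. -0.  0.] F [ 0.1 -0.4 -1.5] gap 0.514 61.5
25.1 [ 0.5775 -0.3695  0.0706] Rt [0. 0. 0.] F [-1.9 -0.2  3.9] gap 0.515 62.0
```

```bash
python3 -m crank '[[[0,0,0],[0,0,0],-0.5],[[0,0,0],[0,0,0],-0.5],[[0,0,0],[0,0,0],-0.5],[[0,0,0],[0,0,0],-0.5]]'>/dev/null; python3 st.py
python3 -m crank '[[[0,0,-5],[0,0,0],-1],[[0,0,-10],[0,0,0],-1],[[0,0,-12.5],[0,0,0],-1],[[0,0,-12.5],[0,0,0],-1],[[0,0,-12.5],[0,0,0],-1],[[0,0,-12.5],[0,0,0],-1],[[0,0,-12.5],[0,0,0],-1],[[0,0,-12.5],[0,0,0],-1]]'>/dev/null; python3 st.py; python3 look.py seE
python3 -c "
from h import *
I=cv2.imread('pics/seE.png');C=cam('wrist',np.load('pics/seE.npy'))
for r,z,col in((.0235,.056,(0,255,0)),(.008,.084,(255,0,0)),(.032,.044,(0,255,255))):
    cv2.polylines(I,[np.int32([proj(C,[.5775+r*np.cos(t),-.3695+r*np.sin(t),z])*4 for t in np.linspace(0,6.28,60)])],True,col,1,shift=2)
cv2.imwrite('pics/v6.png',cv2.resize(I[120:360,160:480],None,fx=2.4,fy=2.4))"
python3 -m crank '[[[26,4.5,0],[0,0,0],-1],[[26,4.5,0],[0,0,0],-1],[[26,4.5,0],[0,0,0],-1],[[26,4.5,0],[0,0,0],-1],[[26,4.5,0],[0,0,0],-1],[[26,4.5,0],[0,0,0],-1],[[26,4.5,0],[0,0,0],-1],[[26,4.5,0],[0,0,0],-1]]'>/dev/null
python3 -m crank '[[[0,0,0],[0,0,0],-1],[[0,0,0],[0,0,0],-1],[[0,0,0],[0,0,0],-1]]'>/dev/null; python3 look.py caA
python3 -m crank '[[[1,3,2],[0,0,0],-1],[[1,3,2],[0,0,0],-1],[[1,3,2],[0,0,0],-1],[[1,3,2],[0,0,0],-1],[[1,3,2],[0,0,0],-1],[[1,3,2],[0,0,0],-1]]'>/dev/null; python3 look.py caB
python3 - <<'E'
from fit import *
C=cam("wrist",np.load("pics/caB.npy")); u,v=map(int,proj(C,[.626,-.11,.01])); I=cv2.imread("pics/caB.png")
J=I[max(v-110,0):v+110,max(u-150,0):u+150]
cv2.imwrite("pics/v7.png",cv2.resize(J,None,fx=2,fy=2))
V=cv2.cvtColor(I,cv2.COLOR_BGR2HSV)
for d in(-30,-26,-24,-22,-20,-18,0,18,20,22,24,26,30): print(d,V[v,u+int(d*1.6)],V[v+int(d*1.6),u])
for t in("caA","caB"): fit(t,[.626,-.11],CA,"black")
E
```

```text
25.5 [ 0.5773 -0.3694  0.0694] Rt [-0. -0.  0.] F [ 0.4  0.6 -0.2] gap 0.752 0.0
26.3 [ 0.5767 -0.369   0.193 ] Rt [-0.003 -0.002  0.   ] F [-0.1 -0.1  1.7] gap 1.0 0.0
26.35 [ 0.5767 -0.369   0.193 ] 0.009
27.5 [ 0.622  -0.1116  0.1948] 0.008
28.15 [ 0.6523 -0.1001  0.1759] 0.003
-30 [  6 198 209] [  7 199 209]
-26 [  6 198 209] [  7 200 209]
-24 [  7 199 209] [  7 200 209]
-22 [  7 200 209] [  7 198 209]
-20 [  6 198 184] [  6 202 183]
-18 [  1 149  70] [  3 182  73]
0 [  7 197 208] [  7 197 208]
18 [  5 189 112] [  2 171  79]
20 [  6 199 190] [  6 202 159]
22 [  6 199 190] [  6 204 159]
24 [  7 199 199] [  7 203 207]
26 [  7 200 208] [  7 205 207]
30 [  7 197 208] [  7 202 207]
caA xy [ 0.6132 -0.2975] px [320.5 411.9] area ratio 39.968
caB xy [ 0.6224 -0.1087] px [288.2 235.3] area ratio 0.756
```

View pics/v6.png

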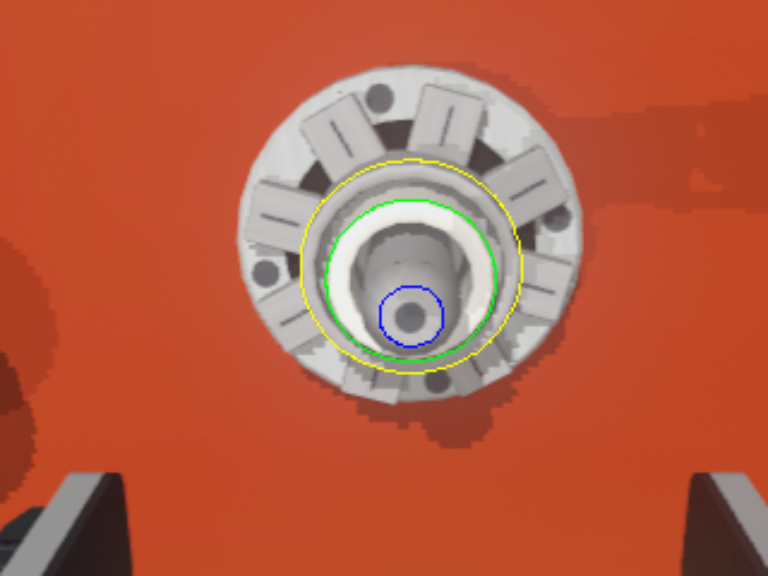

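View pics/v7.png

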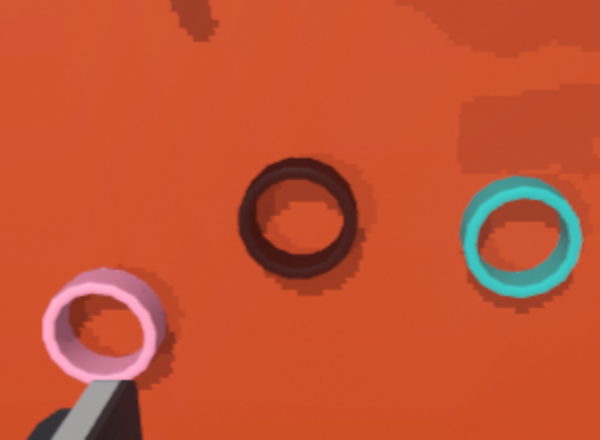

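The seat overlay matches, so it is home. The carbon candidates in this crop are black (298,217), pink (104,325) and turquoise (521,237). The carbon is the black one. I'll refit with a better threshold.

```bash
sed -i 's/v<75/v<115/' fit.py
python3 - <<'E'
from fit import *
for t in("carA","caA","caB"): fit(t,[.624,-.109],CA,"black")
E
python3 st.py
```

```text
carA xy [ 0.6249 -0.1093] px [322.2 206.1] area ratio 0.916
caA xy [ 0.6249 -0.1093] px [332.9 214.6] area ratio 0.924
caB xy [ 0.6251 -0.1092] px [291.9 235.9] area ratio 0.925
28.15 [ 0.6523 -0.0999  0.1758] Rt [ 0.001  0.    -0.001] F [-0.1  0.5 -0. ] gap 1.004 0.0
```

```bash
python3 -m crank '[[[-0.94,-2.73,5],[0,0,0],-0.5],[[-0.94,-2.73,10],[0,0,0],-0.5],[[-0.94,-2.73,10.5],[0,0,0],-0.5],[[-0.94,-2.73,10.5],[0,0,0],-0.5],[[-0.94,-2.73,10.5],[0,0,0],-0.5],[[-0.94,-2.73,10.5],[0,0,0],-0.5],[[-0.94,-2.73,10.5],[0,0,0],-0.5],[[-0.94,-2.73,10.5],[0,0,0],-0.5]]'>/dev/null; python3 st.py
python3 -m crank '[[[0,0,0],[0,0,0],-0.5],[[0,0,0],[0,0,0],-0.5],[[0,0,0],[0,0,0],-0.5]]'>/dev/null; python3 st.py
```

```text
28.95 [ 0.6263 -0.1088  0.0714] Rt [0.003 0.    0.   ] F [-0.3  0.2  0.7] gap 0.748 0.0
29.25 [ 0.625  -0.1088  0.0699] Rt [-0.  0.  0.] F [ 0.  -0.6 -0.4] gap 0.751 0.0
```

```bash
python3 -m crank '[[[-0.05,0,3],[0,0,0],-0.5],[[-0.05,0,4.4],[0,0,0],-0.5],[[-0.05,0,4.4],[0,0,0],-0.5],[[-0.05,0,4.4],[0,0,0],-0.5],[[-0.05,0,4.4],[0,0,0],-0.5],[[-0.05,0,4.4],[0,0,0],-0.5],[[-0.05,0,4.4],[0,0,0],-0.5],[[-0.05,0,4.4],[0,0,0],-0.5]]'>/dev/null; python3 st.py
python3 -m crank '[[[0,0,0],[0,0,0],1],[[0,0,0],[0,0,0],1],[[0,0,0],[0,0,0],1],[[0,0,0],[0,0,0],1],[[0,0,0],[0,0,0],1],[[0,0,0],[0,0,0],1]]'>/dev/null; python3 st.py
python3 -m crank '[[[0,0,-2],[0,0,0],1],[[0,0,-5],[0,0,0],1],[[0,0,-9],[0,0,0],1],[[0,0,-13],[0,0,0],1],[[0,0,-13],[0,0,0],1],[[0,0,-13],[0,0,0],1],[[0,0,-13],[0,0,0],1],[[0,0,-13],[0,0,0],1]]'>/dev/null; python3 st.py; python3 look.py caC
python3 -m crank '[[[-5,-0.9,0],[0,0,0],1],[[-13,-2.3,0],[0,0,0],1],[[-21,-3.8,0],[0,0,0],1],[[-26,-4.75,0],[0,0,0],1],[[-26,-4.75,0],[0,0,0],1],[[-26,-4.75,0],[0,0,0],1],[[-26,-4.75,0],[0,0,0],1],[[-26,-4.75,0],[0,0,0],1]]'>/dev/null
python3 -m crank '[[[0,0,0],[0,0,0],1],[[0,0,0],[0,0,0],1],[[0,0,0],[0,0,0],1],[[0,0,0],[0,0,0],1]]'>/dev/null; python3 st.py
python3 - <<'E'
from fit import *
c=eyes.calibration("wrist");H=np.linalg.inv(c["hand_eye"])
I=cv2.imread("pics/caC.png")
for r,z in((.022,.0098),(.022,.0258)):
        P=[]
        for t in th:
            q=H@[r*np.cos(t),r*np.sin(t),z,1]; p=c["mtx"]@q[:3]; P.append(p[:2]/p[2])
        cv2.polylines(I,[np.int32(P)],True,(0,255,0),1)
cv2.imwrite("pics/v8.png",cv2.resize(I[200:440,170:490],None,fx=2.4,fy=2.4))
E
```

```text
30.05 [ 0.6254 -0.1094  0.0264] Rt [0.001 0.    0.   ] F [-0.7 -0.4  0.2] gap 0.753 0.0
30.65 [ 0.6257 -0.1095  0.0266] Rt [0.001 0.    0.   ] F [ 0.2 -0.4  5.1] gap 0.488 61.1
31.45 [ 0.6236 -0.109   0.1534] Rt [-0.005 -0.001  0.   ] F [ 0.3  0.8 -0.2] gap 0.486 60.8
31.5 [ 0.6236 -0.109   0.1534] 0.009
32.7 [ 0.5781 -0.3683  0.156 ] Rt [ 0.    -0.     0.002] F [0.  0.6 0.1] gap 0.485 60.8
```

View pics/v8.png

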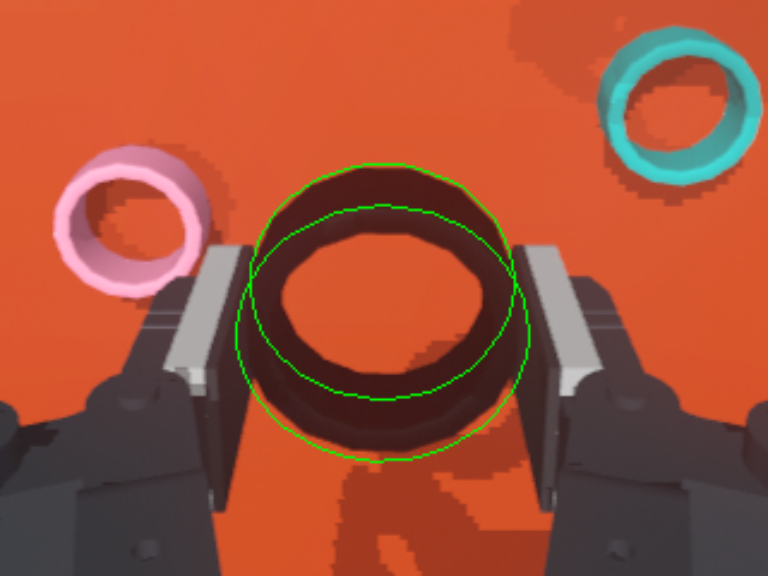

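```bash
python3 -m crank '[[[-0.08,-0.04,2],[0,0,0],1],[[-0.08,-0.04,4],[0,0,0],1],[[-0.08,-0.04,4],[0,0,0],1],[[-0.08,-0.04,4],[0,0,0],1],[[-0.08,-0.04,4],[0,0,0],1],[[-0.08,-0.04,4],[0,0,0],1],[[-0.08,-0.04,4],[0,0,0],1],[[-0.08,-0.04,4],[0,0,0],1]]'>/dev/null; python3 st.py
python3 -m crank '[[[0,0,1],[0,0,0],1],[[0,0,2],[0,0,0],1],[[0,0,2.8],[0,0,0],1],[[0,0,2.8],[0,0,0],1],[[0,0,2.8],[0,0,0],1],[[0,0,2.8],[0,0,0],1],[[0,0,2.8],[0,0,0],1],[[0,0,2.8],[0,0,0],1]]'>/dev/null; python3 st.py
```

```text
33.5 [ 0.5775 -0.3703  0.1165] Rt [0.001 0.001 0.   ] F [ 0.4 -0.8 -0.5] gap 0.485 60.8
34.3 [ 0.5775 -0.3703  0.0883] Rt [0.001 0.001 0.   ] F [-0.3 -0.1 -0.4] gap 0.487 60.8
```

```bash
python3 -m crank '[[[0.05,0,0.3],[0,0,0],1],[[0.05,0,0.4],[0,0,0],1],[[0.05,0,0.4],[0,0,0],1],[[0.05,0,0.4],[0,0,0],1],[[0.05,0,0.4],[0,0,0],1]]'>/dev/null; python3 st.py
python3 -m crank '[[[0,0,0.1],[0,0,0],1],[[0,0,0.1],[0,0,0],1],[[0,0,0.1],[0,0,0],1]]'>/dev/null; python3 st.py
```

```text
34.8 [ 0.5772 -0.3697  0.0838] Rt [0. 0. 0.] F [-0.1  0.4 -0.7] gap 0.484 60.8
35.1 [ 0.5771 -0.3696  0.0828] Rt [-0. -0.  0.] F [ 0.5 -0.7 -0.2] gap 0.485 60.8
```

```bash
python3 -m crank '[[[0,0,0.08],[0,0,0],1],[[0,0,0.08],[0,0,0],1],[[0,0,0.08],[0,0,0],1]]'>/dev/null; python3 st.py
```

```text
35.4 [ 0.5772 -0.3697  0.0826] Rt [0. 0. 0.] F [-1.   1.2  3.8] gap 0.483 61.2
```

```bash
python3 -m crank '[[[0,0,0],[0,0,0],-0.5],[[0,0,0],[0,0,0],-0.5],[[0,0,0],[0,0,0],-0.5],[[0,0,0],[0,0,0],-0.5]]'>/dev/null; python3 st.py
python3 -m crank '[[[0,0,-5],[0,0,0],-1],[[0,0,-10],[0,0,0],-1],[[0,0,-12],[0,0,0],-1],[[0,0,-12],[0,0,0],-1],[[0,0,-12],[0,0,0],-1],[[0,0,-12],[0,0,0],-1],[[0,0,-12],[0,0,0],-1],[[0,0,-12],[0,0,0],-1]]'>/dev/null; python3 look.py caE
python3 -m crank '[[[27,-7.3,0],[0,0,0],-1],[[27,-7.3,0],[0,0,0],-1],[[27,-7.3,0],[0,0,0],-1],[[27,-7.3,0],[0,0,0],-1],[[27,-7.3,0],[0,0,0],-1],[[27,-7.3,0],[0,0,0],-1],[[27,-7.3,0],[0,0,0],-1],[[27,-7.3,0],[0,0,0],-1]]'>/dev/null
python3 -m crank '[[[27.5,-7.4,0],[0,0,0],-1],[[27.5,-7.4,0],[0,0,0],-1],[[27.5,-7.4,0],[0,0,0],-1],[[27.5,-7.4,0],[0,0,0],-1],[[27.5,-7.4,0],[0,0,0],-1],[[27.5,-7.4,0],[0,0,0],-1],[[27.5,-7.4,0],[0,0,0],-1],[[27.5,-7.4,0],[0,0,0],-1]]'>/dev/null
python3 -m crank '[[[0,0,0],[0,0,0],-1],[[0,0,0],[0,0,0],-1],[[0,0,0],[0,0,0],-1]]'>/dev/null; python3 look.py coA
python3 -m crank '[[[1,3,2],[0,0,0],-1],[[1,3,2],[0,0,0],-1],[[1,3,2],[0,0,0],-1],[[1,3,2],[0,0,0],-1],[[1,3,2],[0,0,0],-1],[[1,3,2],[0,0,0],-1]]'>/dev/null; python3 look.py coB
python3 - <<'E'
from fit import *
for t in("coA","coB"): 
  for k in ("dark","black"): fit(t,[.43,.177],CO,k)
I=cv2.imread('pics/caE.png');C=cam('wrist',np.load('pics/caE.npy'))
J=cv2.cvtColor(I,cv2.COLOR_BGR2HSV)[...,2]
for r,z in((.0195,.072),(.015,.072)): print(r,[int(J[tuple(np.int32(proj(C,[.5775+r*np.cos(t),-.3695+r*np.sin(t),z]).round())[::-1])]) for t in np.linspace(0,6.28,13)])
E
```

```text
35.8 [ 0.5771 -0.3696  0.0817] Rt [-0. -0.  0.] F [ 0.5  1.2 -0.4] gap 0.748 0.0
36.65 [ 0.5766 -0.3692  0.2003] 0.01
38.6 [0.4308 0.1738 0.2019] 0.009
39.25 [0.46   0.1854 0.1827] 0.004
coA xy [0.4278 0.1764] px [325.3 212.8] area ratio 0.94
coA xy [0.4266 0.167 ] px [323.8 224.2] area ratio 0.176
coB xy [0.4278 0.1765] px [285.7 234. ] area ratio 0.933
coB xy [0.4242 0.168 ] px [281.3 244.6] area ratio 0.194
0.0195 [63, 63, 64, 65, 66, 66, 66, 65, 63, 63, 61, 62, 63]
0.015 [135, 96, 104, 110, 105, 120, 137, 61, 99, 94, 66, 58, 135]
```

```bash
python3 -m crank '[[[-0.89,-3.22,5],[0,0,0],-1],[[-0.89,-3.22,10],[0,0,0],-1],[[-0.89,-3.22,10.5],[0,0,0],-1],[[-0.89,-3.22,10.5],[0,0,0],-1],[[-0.89,-3.22,10.5],[0,0,0],-1],[[-0.89,-3.22,10.5],[0,0,0],-1],[[-0.89,-3.22,10.5],[0,0,0],-1],[[-0.89,-3.22,10.5],[0,0,0],-1]]'>/dev/null
python3 -m crank '[[[0,0,0],[0,0,0],-1],[[0,0,0],[0,0,0],-1],[[0,0,0],[0,0,0],-1]]'>/dev/null; python3 st.py
```

```text
40.35 [0.428  0.1765 0.0771] Rt [ 0. -0.  0.] F [-0.2 -0.6  0.4] gap 0.999 0.0
```

```bash
python3 -m crank '[[[0,0,3],[0,0,0],-1],[[0,0,4.9],[0,0,0],-1],[[0,0,4.9],[0,0,0],-1],[[0,0,4.9],[0,0,0],-1],[[0,0,4.9],[0,0,0],-1],[[0,0,4.9],[0,0,0],-1],[[0,0,4.9],[0,0,0],-1],[[0,0,4.9],[0,0,0],-1]]'>/dev/null; python3 st.py
python3 -m crank '[[[0,0,0],[0,0,0],1],[[0,0,0],[0,0,0],1],[[0,0,0],[0,0,0],1],[[0,0,0],[0,0,0],1],[[0,0,0],[0,0,0],1],[[0,0,0],[0,0,0],1],[[0,0,0],[0,0,0],1]]'>/dev/null; python3 st.py
python3 -m crank '[[[0,0,-2],[0,0,0],1],[[0,0,-5],[0,0,0],1],[[0,0,-9],[0,0,0],1],[[0,0,-14],[0,0,0],1],[[0,0,-14],[0,0,0],1],[[0,0,-14],[0,0,0],1],[[0,0,-14],[0,0,0],1],[[0,0,-14],[0,0,0],1]]'>/dev/null; python3 st.py
python3 -m crank '[[[-5,1.4,0],[0,0,0],1],[[-13,3.6,0],[0,0,0],1],[[-21,5.7,0],[0,0,0],1],[[-27,7.4,0],[0,0,0],1],[[-27,7.4,0],[0,0,0],1],[[-27,7.4,0],[0,0,0],1],[[-27,7.4,0],[0,0,0],1],[[-27,7.4,0],[0,0,0],1]]'>/dev/null
python3 -m crank '[[[-5,1.4,0],[0,0,0],1],[[-13,3.6,0],[0,0,0],1],[[-21,5.7,0],[0,0,0],1],[[-27.6,7.55,0],[0,0,0],1],[[-27.6,7.55,0],[0,0,0],1],[[-27.6,7.55,0],[0,0,0],1],[[-27.6,7.55,0],[0,0,0],1],[[-27.6,7.55,0],[0,0,0],1]]'>/dev/null
python3 -m crank '[[[0,0,0],[0,0,0],1],[[0,0,0],[0,0,0],1],[[0,0,0],[0,0,0],1],[[0,0,0],[0,0,0],1]]'>/dev/null; python3 st.py
```

```text
41.15 [0.4283 0.1766 0.0285] Rt [ 0.001 -0.     0.   ] F [-0.8  0.3  0.6] gap 1.003 0.0
41.85 [0.428  0.1765 0.0289] Rt [0. 0. 0.] F [-2.  -0.9  8.1] gap 0.629 61.4
42.65 [0.4264 0.1758 0.1659] Rt [-0.004  0.002  0.   ] F [-0.  -0.6 -2.4] gap 0.633 64.2
44.65 [ 0.5778 -0.3685  0.1684] Rt [ 0.    -0.     0.001] F [ 0.3  1.3 -1.8] gap 0.632 64.2
```

```bash
python3 -m crank '[[[-0.08,0,2],[0,0,0],1],[[-0.08,0,4],[0,0,0],1],[[-0.08,0,4.9],[0,0,0],1],[[-0.08,0,4.9],[0,0,0],1],[[-0.08,0,4.9],[0,0,0],1],[[-0.08,0,4.9],[0,0,0],1],[[-0.08,0,4.9],[0,0,0],1],[[-0.08,0,4.9],[0,0,0],1]]'>/dev/null
python3 -m crank '[[[0,0,0],[0,0,0],1],[[0,0,0],[0,0,0],1],[[0,0,0],[0,0,0],1]]'>/dev/null; python3 st.py
```

```text
45.75 [ 0.5775 -0.3703  0.119 ] Rt [-0.  0.  0.] F [-0.3  0.3 -2.8] gap 0.633 64.2
```

```bash
python3 -m crank '[[[0.06,0,0.8],[0,0,0],1],[[0.06,0,1.4],[0,0,0],1],[[0.06,0,1.5],[0,0,0],1],[[0.06,0,1.5],[0,0,0],1],[[0.06,0,1.5],[0,0,0],1],[[0.06,0,1.5],[0,0,0],1],[[0.06,0,1.5],[0,0,0],1]]'>/dev/null; python3 st.py
python3 -m crank '[[[0,0,0.2],[0,0,0],1],[[0,0,0.2],[0,0,0],1],[[0,0,0.2],[0,0,0],1]]'>/dev/null; python3 st.py
python3 -m crank '[[[0,0,0.1],[0,0,0],1],[[0,0,0.1],[0,0,0],1],[[0,0,0.1],[0,0,0],1]]'>/dev/null; python3 st.py
```

```text
46.45 [ 0.5777 -0.3698  0.1044] Rt [0.001 0.    0.   ] F [-0.1  0.3 -2.7] gap 0.629 64.2
46.75 [ 0.5774 -0.3696  0.1019] Rt [-0. -0.  0.] F [-0.  -0.1 -2.3] gap 0.627 64.2
47.05 [ 0.5776 -0.3698  0.1011] Rt [0. 0. 0.] F [ 0.4 -0.3 -1.6] gap 0.63 64.3
```

```bash
python3 -m crank '[[[0,0,0.07],[0,0,0],1],[[0,0,0.07],[0,0,0],1],[[0,0,0.07],[0,0,0],1]]'>/dev/null; python3 st.py
```

```text
47.35 [ 0.5776 -0.3698  0.1011] Rt [0.001 0.    0.   ] F [-1.6  0.8  2.4] gap 0.627 64.7
```

Contact came at the expected height, so I'll release, retreat and check.

```bash
python3 -m crank '[[[0,0,0],[0,0,0],-1],[[0,0,0],[0,0,0],-1],[[0,0,0],[0,0,0],-1],[[0,0,0],[0,0,0],-1],[[0,0,0],[0,0,0],-1]]'>/dev/null; python3 st.py
python3 -m crank '[[[0,0,-4],[0,0,0],-1],[[0,0,-8],[0,0,0],-1],[[0,0,-11],[0,0,0],-1],[[0,0,-11],[0,0,0],-1],[[0,0,-11],[0,0,0],-1],[[0,0,-11],[0,0,0],-1],[[0,0,-11],[0,0,0],-1],[[0,0,-11],[0,0,0],-1]]'>/dev/null; python3 st.py; python3 look.py coE
python3 -c "
from h import *
I=cv2.imread('pics/coE.png');C=cam('wrist',np.load('pics/coE.npy'))
for r,z,col in((.028,.092,(0,255,0)),(.008,.084,(255,0,0)),(.032,.044,(0,255,255))):
    cv2.polylines(I,[np.int32([proj(C,[.5775+r*np.cos(t),-.3695+r*np.sin(t),z])*4 for t in np.linspace(0,6.28,60)])],True,col,1,shift=2)
A=cv2.resize(I[120:360,160:400],(400,400))
S=cam('scene');J=eyes.capture('scene')[:,:,::-1];u,v=map(int,proj(S,[.5775,-.3695,.05]));B=cv2.resize(J[v-55:v+55,u-55:u+55],(400,400))
cv2.imwrite('pics/v9.png',np.hstack([A,B]))"
```

```text
47.85 [ 0.5775 -0.3698  0.1002] Rt [0. 0. 0.] F [-0.4 -0.3 -0. ] gap 1.003 0.0
48.65 [ 0.5769 -0.3693  0.2087] Rt [-0.002 -0.002  0.   ] F [ 0.9  0.5 -0.3] gap 0.999 0.0
48.7 [ 0.5769 -0.3693  0.2087] 0.011
```

View pics/v9.png

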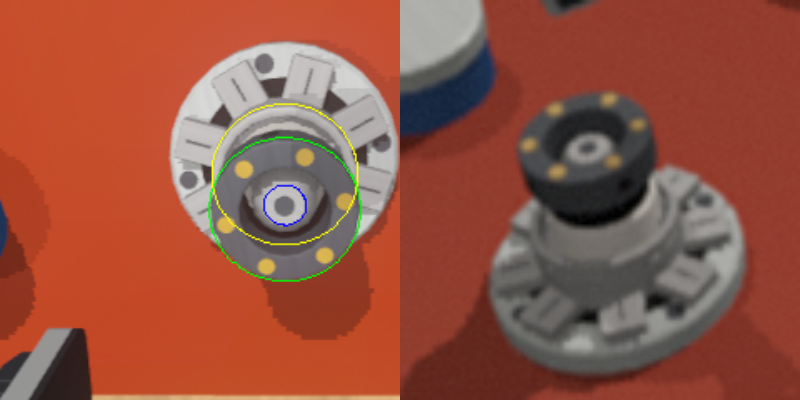

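The picture shows the complete stack, centred and level: the collar's rim lies on the green overlay around (285,210), with carbon, seat and gland below it.

```bash
python3 -c "
from rig import job; print(job.finish_job())"
```

```text
the job is handed in; nothing more can be done
None
```

The seal is assembled on the slim shaft in order (gland, white seat, carbon, collar), centred and level in the last pictures, released, and handed in at about 49 s; the interface returned no verdict.

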